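Tea beaker into its holder

ROBOT

A 7-joint arm with a two-finger parallel gripper is mounted at the origin on the work surface. World frame = base frame: x ahead of the robot, y to its left, z up, the work surface at z = 0. Lengths are in m, angles in rad, forces in N, time in s.
With the tool pointing down it reaches from about 0.375 to 0.925 m from the base axis. Payload 3.1 kg.
Tool frame: the origin (TCP) lies midway between the tips of the shut fingers; the grasp point (between the pads) lies 19 mm behind it; z points along the fingers, y is the line along which they close (so a half turn about z gives the same grasp; the last joint's range is limited). The gripper opens to 85 mm and grips with 20 to 120 N. Pads are 22 mm wide; open, the fingers measure 114 mm over their backs; the gripper's body (76 mm by 85 mm) begins 54 mm behind the grasp point. The pads swing forward as they close: fully open they stand 13 mm farther back than shut.
Start: joints at [1.153, 0.383, 0.044, 1.598, -0.018, 1.161, -0.05], TCP at [0.204, -0.617, 0.231] pointing down, gripper open.
Joint ranges: [-2.61, 2.61], [-0.41, 2.15], [-1.48, 1.57], [0, 2.5], [-1.57, 4.71], [0.05, 1.97], [-2.85, 2.85]. Speed limits (rad/s): [2.79, 2.79, 3.14, 3.14, 3.14, 3.14, 3.14].

INTERFACE

Orientations are given as a unit quaternion [w, x, y, z].
In Python, from station import manip gives the robot as it stands. The module is installed in compiled form; this text tells all that it offers.
- The arm moves only by the tool arm_command, never from a script. Its argument "targets" is a list of rows, each a list of 7 numbers: the shift along the tool's x, y, z scaled (see below), then the turn, a rotation vector about the tool's x, y, z scaled (see below), then the gripper's target within -1 to 1 (fully open at 1, half-way at 0, shut at -1). A call has 1 to 20 rows; each row shifts and turns the commanded pose from where the row before left it, along the tool's axes as they then stand; what a row does not reach is not made up. The controller multiplies each number of a shift by 0.4 m and each number of a turn by 360 degrees. A row lasts 1/8 s, in which the tool goes at most 62.5 mm and 10.7 degrees, less where a joint would pass 70% of its speed; a pose out of reach is approached as far as the arm can. A call with a number of a shift or a turn outside -1 to 1 is refused whole. A call with a gripper value outside its range is refused whole. The fingers move at their own pace and stop on an object; "force" is the grip in N (left out, the last holds). Time passes only in rows, so rows that do not move let the fingers close. It gives the time, the measured TCP pose, the force, the opening and the grip force at its end, in the units of the state.
- manip.get_state(): the state, without advancing time (a new reading comes with each control period).
- manip.read_camera(name): name is "scene" or "top" or "wrist"; returns the picture (400x640x3 uint8, blue, green, red); there is no depth.
- manip.camera_params(name): a dict with "camera_matrix" (3x3 intrinsics, pixels), "R" (3x3) and "t" (3): a world point X has camera coordinates R X + t. Camera axes: x right, y down, z forward; pixel columns grow to the right and rows downward; lengths in m; the calibration is good to about 2 mm. The wrist camera is an equidistant fisheye: a pixel r from the principal point sees the ray r / f radians off the axis. A picture is of the moment at which its call begins: read the wrist's pose just before it. camera_params takes no time and is no camera call; for the wrist camera it gives the pose at the moment of the call.
- manip.finish_job(): hands the job in; it is judged then, once.
The state is a dict: "clock": time; "joints": joint angles; "joint_velocities": joint speeds; "tau": joint torques, N m; "tcp_pos": TCP position; "ee_rot": TCP orientation; "contact_force": force on the tool from outside, world axes, zero at the start; "moment": the same for the moment, N m; "width": finger opening in m; "gripper_force": force on a finger pad.
Only numpy, scipy, OpenCV 4.12 (cv2) and the standard library are available. Lean on these libraries where they do the work, as an engineer would, in place of code of your own. Each camera call takes 0.05 s, during which the arm holds its last target. There are 200 camera calls.

TASK

Take the white tea beaker that stands by itself on the table, the tall one that tapers to a narrow foot, and set it upright in the empty stainless steel holder. Lower it all the way in before letting go, so that it rests gently on the tapered wall: do not drop it in, and do not press it down, or it will wedge tight. Leave the wide straight-sided white cup and the holder that already has a beaker where they stand.

Things in the scene. Friction and masses are not known exactly. Their poses are not given: they have to be found in the camera images.
- beaker_center (a point): tea beaker to move: white ceramic, no handle, round, open, upright, 220 g. Point on its axis half-way up, z up. 120 mm tall; outside 34 mm wide at the foot, widening evenly to 60 mm at 68 mm up, then a nearly straight collar (60 to 62 mm) to the rim; wall 3 mm. Grip across the collar, fingertips at most 45 mm below the rim, so they stay above the holder.
- holder_mouth (a point): empty steel holder, loose, upright, 400 g: tapered cup on a round foot, wire handle on its +y side below the rim. Point: centre of its mouth, 80 mm above its underside, z up. Rim 72 mm wide; inside 66 mm at the rim, 55 mm 10 mm down, then the beaker's taper. At rest the beaker hangs on this wall, its half-way point level with the mouth (foot 60 mm below, rim 60 above). Pushing it down with over 20 N wedges it.
- filled_mouth (a point): a second holder of the same make that already holds a beaker of the same make, together 140 mm tall, to be left alone. This point is the centre of the holder's mouth, 80 mm above the table.
- cup_center (a point): a white straight-sided ceramic cup without a handle, 80 mm wide and 90 mm tall, to be left alone. This point lies on its axis half-way up.
There are look-alikes about, which are no part of the job. What is shaped like the part that bears beaker_center but green or red is not meant.

How it is judged:
By the outcome, as a careful person would: the job done as asked, in the order asked, and still so for the second after the job is handed in, with the robot touching nothing.
It also fails if it takes over 42 s, if anything falls off the work surface, if the arm or the gripper's body presses on something with over 40 N, if the wrist force passes 120 N, or if a joint passes its speed limit or range.

## Working session

There is one attempt and no reset: what is moved stays moved. The work goes in short steps, Python scripts to look and compute and a tool call to move; the robot and the scene stay as the last step left them, time stands still between calls to the robot, and variables do not carry over. Pictures are saved under pics/ and viewed, at most 13 in all, crops included, and the job is handed in when it is done.

Besides the shell and the picture viewer there is one more tool, called after "Request:" in YAML: its name, and indented under it one key for each argument. arm_command: Moves the arm, as the interface text tells. Its arguments: {"type":"object","properties":{"targets":{"type":"array","items":{"type":"array","items":{"type":"number"}}},"force":{"type":"number"}},"required":["targets"]}

```bash
mkdir -p pics
python3 - <<'E'
from station import manip
import cv2,numpy as np
s=manip.get_state();print({k:np.round(v,3).tolist() for k,v in s.items()})
for n in("scene","top"):
    p=manip.camera_params(n);print(n,np.round(p['camera_matrix'],1).tolist(),np.round(p['R'],3).tolist(),np.round(p['t'],3).tolist())
    cv2.imwrite(f'pics/{n}0.png',manip.read_camera(n))
E
```

```text
{'clock': 0.0, 'joints': [1.153, 0.384, 0.044, 1.6, -0.018, 1.161, -0.05], 'joint_velocities': [-0.0, -0.001, 0.0, -0.001, -0.002, 0.001, -0.0], 'tau': [0.0, -43.346, 1.025, -24.951, 0.011, 0.011, 0.0], 'tcp_pos': [0.204, -0.616, 0.23], 'ee_rot': [-0.001, 0.987, 0.159, -0.0], 'contact_force': [-0.224, 0.125, 0.388], 'moment': [-0.017, -0.021, -0.036], 'gripper_force': 0.0, 'width': 0.085}
scene [[458.0, 0.0, 311.6], [0.0, 458.0, 198.0], [0.0, 0.0, 1.0]] [[-0.431, 0.902, 0.01], [0.502, 0.249, -0.828], [-0.75, -0.352, -0.56]] [0.244, -0.161, 1.81]
top [[448.9, 0.0, 325.4], [0.0, 448.9, 197.7], [0.0, 0.0, 1.0]] [[0.007, -1.0, -0.02], [-0.994, -0.005, -0.111], [0.111, 0.02, -0.994]] [-0.025, 0.479, 1.108]
```

View pics/scene0.png

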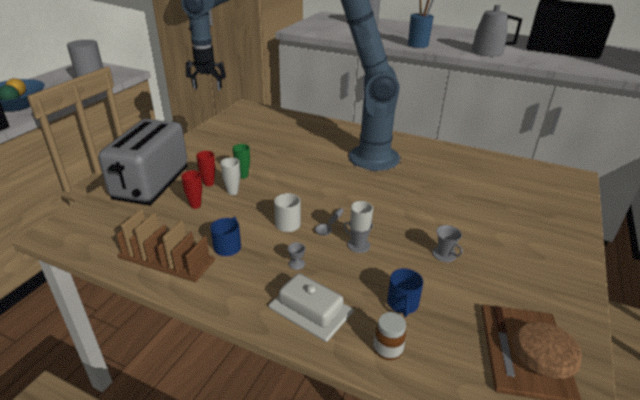

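View pics/top0.png

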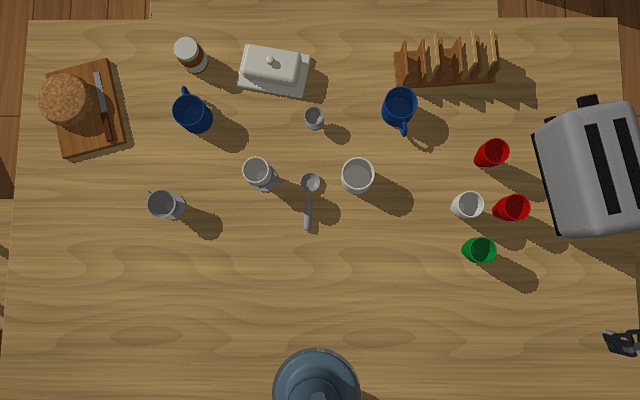

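Scene: the possible picks are the white tapered beaker (scene 231,176; top 467,205), the red ones (top 491,152 and 511,207), the green one (top 479,250), the wide cup (top 357,175), and the filled holder (top 260,172). The lone white tapered one matches the description. The empty holder is at top (165,204), scene (447,243). I'll check both in close crops.

Run:
```python
import cv2,numpy as np
t=cv2.imread('pics/top0.png');s=cv2.imread('pics/scene0.png')
def c(i,x,y):
    o=cv2.resize(i[y:y+60,x:x+80],None,fx=5,fy=5,interpolation=cv2.INTER_CUBIC)
    for k in range(0,80,10): cv2.putText(o,str(x+k),(k*5,8),0,.3,(0,255,255));cv2.line(o,(k*5,10),(k*5,14),(0,255,255))
    for k in range(0,60,10): cv2.putText(o,str(y+k),(0,k*5+4),0,.3,(0,255,255));cv2.line(o,(22,k*5),(26,k*5),(0,255,255))
    return o
cv2.imwrite('pics/crop1.png',np.vstack([np.hstack([c(t,430,180),c(t,130,175)]),np.hstack([c(s,190,145),c(s,410,210)])]))
```

```text
(no output)
```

View pics/crop1.png

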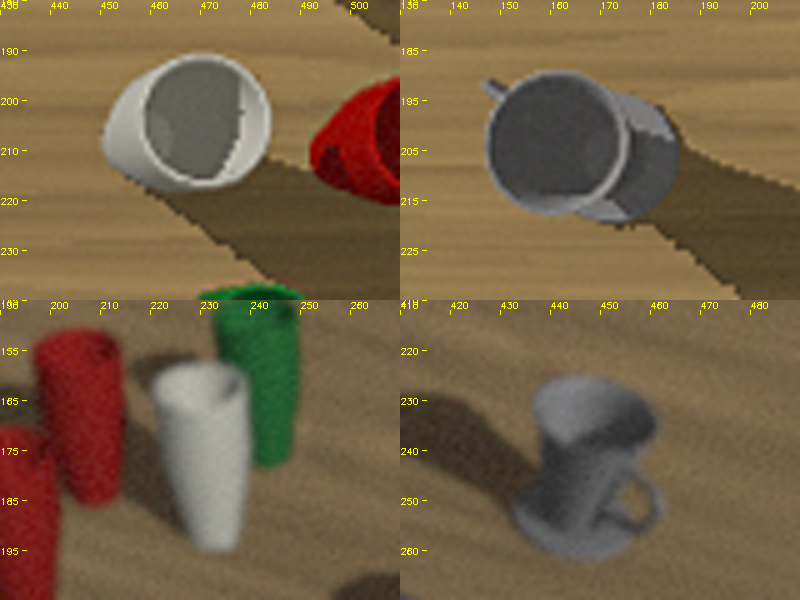

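The crop confirms it: white taper beaker with its rim centred at top (470.3,204) and scene (230.3,162.3). The empty holder's mouth is at top (161.5,203.5) and scene (449,232), with the handle on its left (+y) side.

```bash
cat > h.py <<'E'
from station import manip
import cv2,numpy as np
def onplane(n,u,v,z):
    p=manip.camera_params(n);K,R,t=[np.array(p[k]) for k in('camera_matrix','R','t')]
    d=R.T@np.linalg.solve(K,[u,v,1]);c=-R.T@t
    return c+d*(z-c[2])/d[2]
def proj(n,X):
    p=manip.camera_params(n);K,R,t=[np.array(p[k]) for k in('camera_matrix','R','t')]
    q=K@(R@X+t);return q[:2]/q[2]
E
python3 - <<'E'
from h import *
for nm,u,v,z,us,vs in(('beaker',470.3,204,.12,230.3,162.3),('holder',161.5,203.5,.08,449,232)):
    a=onplane('top',u,v,z);b=onplane('scene',us,vs,z);print(nm,a.round(4),b.round(4),proj('scene',a).round(1))
for nm,u,v,z in(('red1',515,206,.12),('red0',495,151,.12),('green',482,251,.12),('cup',358,175,.09),('filled',256,172,.14)):
    print(nm,onplane('top',u,v,z).round(3))
E
```

```text
beaker [ 0.4552 -0.3576  0.12  ] [ 0.4569 -0.353   0.12  ] [229.4 161.8]
holder [0.4567 0.373  0.08  ] [0.4563 0.3761 0.08  ] [447.8 231.8]
red1 [ 0.451 -0.459  0.12 ]
red0 [ 0.579 -0.418  0.12 ]
green [ 0.348 -0.381  0.12 ]
cup [ 0.527 -0.102  0.09 ]
filled [0.525 0.135 0.14 ]
```

Request:
arm_command:
  targets:
    - [0,0,-0.0125,0,0,-0.0282,1]
    - [0,0,-0.0125,0,0,-0.0282,1]
    - [0,0,-0.0125,0,0,-0.0282,1]
    - [0,0,-0.0125,0,0,-0.0282,1]
    - [0,0,-0.0125,0,0,-0.0282,1]
    - [0,0,-0.0125,0,0,-0.0282,1]
    - [0,0,-0.0125,0,0,-0.0282,1]
    - [0,0,-0.0125,0,0,-0.0282,1]
    - [0,0,-0.0125,0,0,-0.0282,1]
    - [0,0,-0.0125,0,0,-0.0282,1]
    - [0,0,-0.0125,0,0,-0.0282,1]
    - [0,0,-0.0125,0,0,-0.0282,1]
    - [0,0,0,0,0,0,1]
    - [0,0,0,0,0,0,1]

```text
clock: 1.85
tcp_pos: [0.2042, -0.6167, 0.2906]
ee_rot: [-0.0, 0.342, 0.94, 0.0]
contact_force: [0.5, 0.4, 0.1]
width: 0.0855
gripper_force: 0.0
```

```bash
cat >> h.py <<'E'
from scipy.spatial.transform import Rotation as Rn
def show(goal=None):
    s=manip.get_state();q=np.array(s['ee_rot']);R=Rn.from_quat(q[[1,2,3,0]]).as_matrix()
    print('t',round(s['clock'],2),'tcp',np.round(s['tcp_pos'],4),'x',R[:,0].round(3),'y',R[:,1].round(3),'z',R[:,2].round(3),'F',np.round(s['contact_force'],1),'w',round(s['width'],4),'g',round(s['gripper_force'],1),'j',np.round(s['joints'],2))
    if goal is not None: print('shift mm tool',(1000*R.T@(np.array(goal)-s['tcp_pos'])).round(1),'scaled',(R.T@(np.array(goal)-s['tcp_pos'])/.4).round(4))
E
python3 -c "
from h import *
show((.456,-.356,.29))"
```

```text
t 1.85 tcp [ 0.2042 -0.6167  0.2906] x [-0.766  0.643  0.001] y [0.643 0.766 0.001] z [-0.     0.001 -1.   ] F [0.5 0.4 0.1] w 0.0855 g 0.0 j [ 1.41  0.36 -0.29  1.52  0.1   1.28  1.98]
shift mm tool [-25.3 361.6   0.8] scaled [-0.0633  0.9041  0.0019]
```

Request:
arm_command:
  targets:
    - [-0.0063,0.0904,0,0,0,0,1]
    - [-0.0063,0.0904,0,0,0,0,1]
    - [-0.0063,0.0904,0,0,0,0,1]
    - [-0.0063,0.0904,0,0,0,0,1]
    - [-0.0063,0.0904,0,0,0,0,1]
    - [-0.0063,0.0904,0,0,0,0,1]
    - [-0.0063,0.0904,0,0,0,0,1]
    - [-0.0063,0.0904,0,0,0,0,1]
    - [-0.0063,0.0904,0,0,0,0,1]
    - [-0.0063,0.0904,0,0,0,0,1]
    - [0,0,0,0,0,0,1]
    - [0,0,0,0,0,0,1]

```text
clock: 3.35
tcp_pos: [0.4547, -0.3561, 0.2909]
ee_rot: [-0.0, 0.341, 0.94, -0.0]
contact_force: [-0.5, -0.6, 0.2]
width: 0.0856
gripper_force: 0.0
```

```bash
cat >> h.py <<'E'
def wcam():
    p=manip.camera_params('wrist');return [np.array(p[k]) for k in('camera_matrix','R','t')]
def wproj(X,c):
    K,R,t=c;q=R@np.asarray(X)+t;h=np.hypot(q[0],q[1]);th=np.arctan2(h,q[2])
    return K[0,0]*th*q[0]/h+K[0,2],K[1,1]*th*q[1]/h+K[1,2]
def wplane(u,v,z,c):
    K,R,t=c;a=np.array([(u-K[0,2])/K[0,0],(v-K[1,2])/K[1,1]]);th=np.hypot(*a)
    d=R.T@np.r_[np.sin(th)*a/th,np.cos(th)];o=-R.T@t;return o+d*(z-o[2])/d[2]
def wring(name,xy,rings):
    c=wcam();im=manip.read_camera('wrist')
    for r,z in rings:
        P=[wproj((xy[0]+r*np.cos(a),xy[1]+r*np.sin(a),z),c) for a in np.linspace(0,2*np.pi,37)]
        for u,v in P: cv2.circle(im,(int(round(u)),int(round(v))),0,(0,255,255),-1)
    cv2.imwrite(name,im);np.savez('c.npz',*c);return c
E
python3 -c "
from h import *
show((.456,-.356,.29))
wring('pics/w1.png',(.456,-.356),[(.031,.12)])"
```

```text
t 3.35 tcp [ 0.4547 -0.3561  0.2909] x [-0.767  0.642  0.001] y [ 0.642  0.767 -0.001] z [-0.001 -0.    -1.   ] F [-0.5 -0.6  0.2] w 0.0856 g 0.0 j [ 1.02  0.24 -0.49  1.69  0.12  1.25  1.37]
shift mm tool [-0.9  0.9  0.9] scaled [-0.0022  0.0023  0.0023]
```

View pics/w1.png

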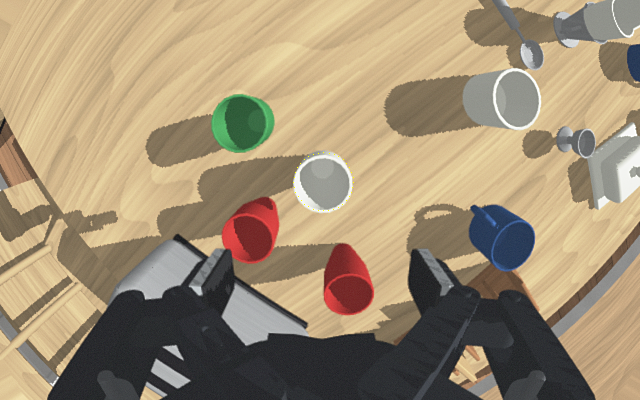

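Wrist view: the white beaker's rim is centred at about (323,182), with the predicted ring almost on it. Green is at (243,124), reds at (251,235) and (348,290), and the finger axis passes between them.

```bash
python3 -c "
from h import *
c=list(np.load('c.npz').values());print(wproj((.456,-.356,.12),c),wplane(323,182,.12,c).round(4))
im=cv2.imread('pics/w1.png')[140:225,280:365];cv2.imwrite('pics/w1c.png',cv2.resize(im,None,fx=7,fy=7,interpolation=0))"
```

```text
(np.float64(323.12368901775056), np.float64(181.80709517114292)) [ 0.4561 -0.3562  0.12  ]
```

View pics/w1c.png

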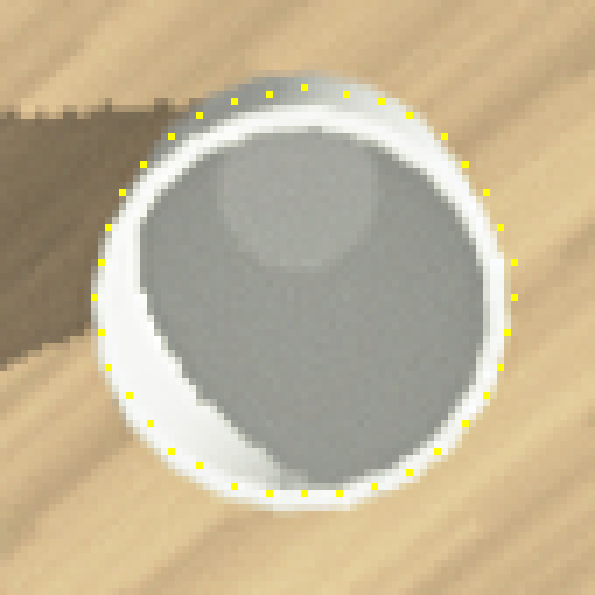

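The crop shows the real rim centre about 2.3 px below and 0.5 px left of the prediction, at (322.6,184.1).

```bash
python3 -c "
from h import *
c=list(np.load('c.npz').values());X=wplane(322.6,184.1,.12,c);print(X.round(4))
show((X[0],X[1],.082))"
```

```text
[ 0.4575 -0.358   0.12  ]
t 3.4 tcp [ 0.4542 -0.3569  0.2909] x [-0.766  0.643  0.001] y [ 0.643  0.766 -0.001] z [-0.001 -0.    -1.   ] F [-0.4 -0.1  0.2] w 0.0856 g 0.0 j [ 1.02  0.24 -0.49  1.69  0.12  1.25  1.37]
shift mm tool [ -3.4   1.6 208.9] scaled [-0.0086  0.0039  0.5222]
```

Request:
arm_command:
  targets:
    - [-0.006,0.002,0.0722,0,0,0,1]
    - [0,0,0.09,0,0,0,1]
    - [0,0,0.09,0,0,0,1]
    - [0,0,0.09,0,0,0,1]
    - [0,0,0.06,0,0,0,1]
    - [0,0,0.04,0,0,0,1]
    - [0,0,0.04,0,0,0,1]
    - [0,0,0.02,0,0,0,1]
    - [0,0,0.02,0,0,0,1]
    - [0,0,0,0,0,0,1]
    - [0,0,0,0,0,0,1]

```text
clock: 4.78
tcp_pos: [0.4583, -0.3567, 0.083]
ee_rot: [0.001, 0.341, 0.94, -0.0]
contact_force: [-0.1, 0.5, -0.4]
width: 0.0854
gripper_force: 0.0
```

```bash
python3 -c "
from h import *
show((.457,-.3572,.082))"
```

```text
t 4.78 tcp [ 0.4583 -0.3567  0.083 ] x [-0.768  0.641 -0.001] y [0.641 0.768 0.   ] z [ 0.001 -0.001 -1.   ] F [-0.1  0.5 -0.4] w 0.0854 g 0.0 j [ 0.96  0.47 -0.44  1.86  0.26  0.87  1.26]
shift mm tool [ 0.7 -1.2  1. ] scaled [ 0.0017 -0.003   0.0024]
```

Clear of everything, so I'll close.

Request:
arm_command:
  targets:
    - [0,0,0,0,0,0,0.3]
    - [0,0,0,0,0,0,0.3]
    - [0,0,0,0,0,0,0]
    - [0,0,0,0,0,0,0]
    - [0,0,0,0,0,0,-0.5]
    - [0,0,0,0,0,0,-0.5]
    - [0,0,0,0,0,0,-1]
    - [0,0,0,0,0,0,-1]
  force: 35

```text
clock: 5.78
tcp_pos: [0.4585, -0.357, 0.0832]
ee_rot: [0.001, 0.341, 0.94, -0.0]
contact_force: [-0.0, -0.3, 5.0]
width: 0.0607
gripper_force: 38.8
```

Request:
arm_command:
  targets:
    - [0,0,-0.02,0,0,0,-1]
    - [0,0,-0.04,0,0,0,-1]
    - [0,0,-0.06,0,0,0,-1]
    - [0,0,-0.08,0,0,0,-1]
    - [0,0,-0.08,0,0,0,-1]
    - [0,0,-0.08,0,0,0,-1]
    - [0,0,-0.06,0,0,0,-1]
    - [0,0,-0.03,0,0,0,-1]
    - [0,0,0,0,0,0,-1]
    - [0,0,0,0,0,0,-1]

```text
clock: 7.02
tcp_pos: [0.4568, -0.3559, 0.2609]
ee_rot: [-0.001, 0.341, 0.94, 0.0]
contact_force: [-0.0, 0.3, -3.0]
width: 0.0604
gripper_force: 38.6
```

```bash
python3 -c "
from h import *
show((.457,.20,.30))
c=wcam();cv2.imwrite('pics/w2.png',np.hstack([manip.read_camera('wrist')[:, 120:520],manip.read_camera('scene')[100:300,120:520].repeat(2,0)[:400]]))"
```

```text
t 7.03 tcp [ 0.4568 -0.3559  0.2609] x [-0.768  0.641  0.003] y [ 0.641  0.768 -0.   ] z [-0.002  0.002 -1.   ] F [-0.   0.3 -3. ] w 0.0604 g 38.6 j [ 1.01  0.27 -0.49  1.72  0.13  1.19  1.36]
shift mm tool [356.2 426.9 -38.1] scaled [ 0.8905  1.0673 -0.0953]
```

View pics/w2.png

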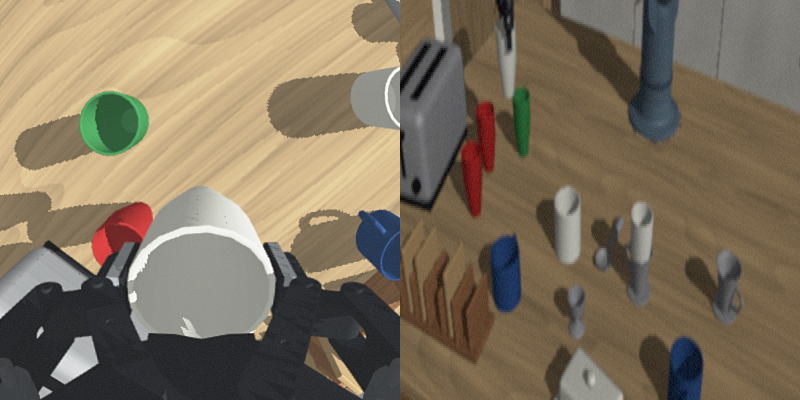

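The beaker is held upright, 60 mm across the collar; the neighbours are undisturbed and the holder is clear at the right. Next I carry it high, to a viewing spot next to the holder.

Request:
arm_command:
  targets:
    - [0.026,0.0394,-0.025,0,0,0,-1]
    - [0.0454,0.069,-0.025,0,0,0,-1]
    - [0.0649,0.0986,-0.025,0,0,0,-1]
    - [0.0649,0.0986,0,0,0,0,-1]
    - [0.0649,0.0986,0,0,0,0,-1]
    - [0.0649,0.0986,0,0,0,0,-1]
    - [0.0649,0.0986,0,0,0,0,-1]
    - [0.0649,0.0986,0,0,0,0,-1]
    - [0.0649,0.0986,0,0,0,0,-1]
    - [0.0649,0.0986,0,0,0,0,-1]
    - [0.0649,0.0986,0,0,0,0,-1]
    - [0.0649,0.0986,0,0,0,0,-1]
    - [0.0649,0.0986,0,0,0,0,-1]
    - [0.0649,0.0986,0,0,0,0,-1]
    - [0.0454,0.069,0,0,0,0,-1]
    - [0.026,0.0394,0,0,0,0,-1]
    - [0,0,0,0,0,0,-1]
    - [0,0,0,0,0,0,-1]
    - [0,0,0,0,0,0,-1]

```text
clock: 9.5
tcp_pos: [0.534, 0.3079, 0.2924]
ee_rot: [0.0, 0.342, 0.94, -0.001]
contact_force: [0.3, -0.0, -2.7]
width: 0.0604
gripper_force: 39.1
```

```bash
python3 -c "
from h import *
show((.4565,.3745,.25))
c=wring('pics/w3.png',(.4565,.3745),[(.036,.08)])
s=manip.get_state();t=s['tcp_pos']
print(wproj((.4565,.3745,.08),c),'foot',wproj((t[0],t[1],t[2]-.083),c))
im=cv2.imread('pics/w3.png');cv2.imwrite('pics/w3.png',cv2.resize(im[0:300,120:520],None,fx=2,fy=2,interpolation=0))"
```

```text
t 9.5 tcp [0.534  0.3079 0.2924] x [-0.766  0.643 -0.001] y [ 0.643  0.766 -0.001] z [ 0.    -0.001 -1.   ] F [ 0.3 -0.  -2.7] w 0.0604 g 39.1 j [ 0.1   0.41 -0.89  1.58  0.33  1.31  0.04]
shift mm tool [102.2   1.3  42.3] scaled [0.2555 0.0031 0.1057]
(np.float64(323.29391003682076), np.float64(84.50737984545592)) foot (np.float64(322.71327396537606), np.float64(206.16548961833954))
```

View pics/w3.png

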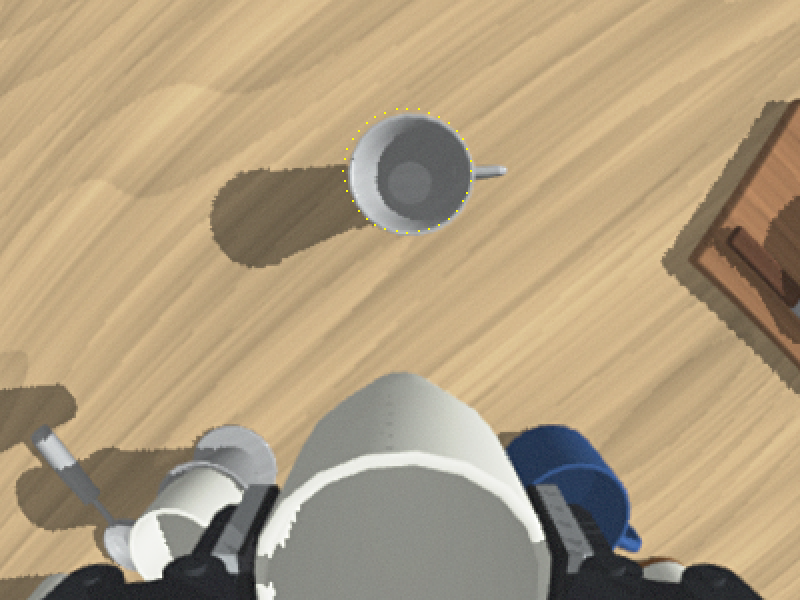

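The holder mouth is centred at about (324.5,86.3) in the wrist view, roughly 1.5 px off the prediction. The far edge of the beaker foot is at about (321.3,186.5).

```bash
python3 -c "
from h import *
c=list(np.load('c.npz').values());print('mouth',wplane(324.5,86.3,.08,c).round(4))
t=np.array(manip.get_state()['tcp_pos'])
xt=np.array([-.766,.643,0]);yt=np.array([.643,.766,0])
b=t-[0,0,.083]
print('foot edge pred',wproj(b+.017*xt,c))
d=wplane(321.3,186.5,b[2],c)-b;print('obs edge rel (x,y tool)',d@xt,d@yt)
show(wplane(324.5,86.3,.08,c)+[0,0,.17])"
```

```text
mouth [0.459  0.3742 0.08  ]
foot edge pred (np.float64(322.7803281038142), np.float64(184.4525901378118))
obs edge rel (x,y tool) 0.015425318658357038 -0.001103615411899684
t 9.55 tcp [0.534  0.308  0.2924] x [-0.766  0.643 -0.001] y [ 0.643  0.766 -0.001] z [ 0.    -0.001 -1.   ] F [-0.6 -0.1 -2. ] w 0.0603 g 39.1 j [ 0.1   0.41 -0.89  1.58  0.33  1.31  0.04]
shift mm tool [100.1   2.5  42.3] scaled [0.2503 0.0063 0.1058]
```

Request:
arm_command:
  targets:
    - [0.02,0.001,0,0,0,0,-1]
    - [0.053,0.001,0,0,0,0,-1]
    - [0.08,0.002,0,0,0,0,-1]
    - [0.06,0.002,0,0,0,0,-1]
    - [0.03,0.001,0,0,0,0,-1]
    - [0.01,0,0,0,0,0,-1]
    - [0,0,0.03,0,0,0,-1]
    - [0,0,0.06,0,0,0,-1]
    - [0,0,0.08,0,0,0,-1]
    - [0,0,0.06,0,0,0,-1]
    - [0,0,0.03,0,0,0,-1]
    - [0,0,0.015,0,0,0,-1]
    - [0,0,0,0,0,0,-1]
    - [0,0,0,0,0,0,-1]

```text
clock: 11.3
tcp_pos: [0.4583, 0.3773, 0.1835]
ee_rot: [0.001, 0.341, 0.94, 0.001]
contact_force: [-0.8, 0.5, -2.2]
width: 0.06
gripper_force: 39.0
```

```bash
python3 -c "
from h import *
show((.458,.3748,.103))
a=manip.read_camera('scene')[150:290,390:510];b=manip.read_camera('top')[140:260,90:230]
cv2.imwrite('pics/s4.png',np.hstack([cv2.resize(a,(400,466),interpolation=2),cv2.resize(b,(400,466),interpolation=2)]))"
```

```text
t 11.3 tcp [0.4583 0.3773 0.1835] x [-0.768  0.641 -0.   ] y [0.641 0.768 0.002] z [ 0.002  0.001 -1.   ] F [-0.8  0.5 -2.2] w 0.06 g 39.0 j [-0.05  0.47 -0.88  1.75  0.4   1.11 -0.19]
shift mm tool [-1.3 -2.3 80.5] scaled [-0.0034 -0.0057  0.2013]
```

View pics/s4.png

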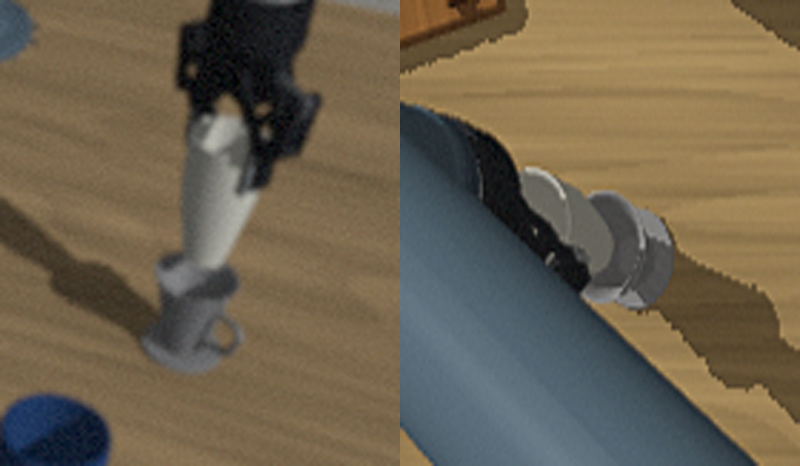

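Scene view: the foot hovers over the mouth but looks a few pixels to the right of centre. I'll check that numerically.

```bash
python3 -c "
from h import *
t=np.array(manip.get_state()['tcp_pos'])
f=lambda p:np.round((p-[390,150])*[400/120,466/140],0)
g=lambda p:np.round((p-[90,140])*[400/140,466/120],0)
for n,X in(('foot',t-[0,0,.083]),('beakrim',t+[0,0,.037]),('footL',t+[-.0073,-.0153,-.083]),('footR',t+[.0073,.0153,-.083]),('mouth',np.array([.458,.3748,.08])),('hbottom',np.array([.458,.3748,0]))): print(n,f(proj('scene',X)),g(proj('top',X)))
cv2.imwrite('pics/s5.png',cv2.resize(cv2.imread('pics/s4.png')[220:400,100:300],None,fx=3,fy=3))"
```

```text
foot [202. 255.] [190. 241.]
beakrim [229. 135.] [126. 218.]
footL [185. 246.] [208. 253.]
footR [219. 265.] [172. 229.]
mouth [195. 274.] [202. 244.]
hbottom [178. 345.] [236. 256.]
```

View pics/s5.png

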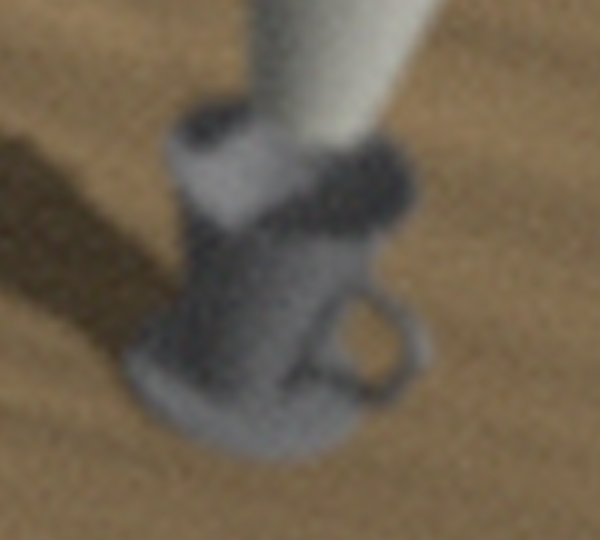

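Predictions agree within about 3 mm, and the mouth leaves 16 mm clearance for the foot. I'll correct by about 2.5 mm and lower to 22 mm above seat.

Request:
arm_command:
  targets:
    - [-0.004,-0.006,0,0,0,0,-1]
    - [0,0,0.02,0,0,0,-1]
    - [0,0,0.03,0,0,0,-1]
    - [0,0,0.03,0,0,0,-1]
    - [0,0,0.03,0,0,0,-1]
    - [0,0,0.02,0,0,0,-1]
    - [0,0,0.015,0,0,0,-1]
    - [0,0,0,0,0,0,-1]
    - [0,0,0,0,0,0,-1]

```text
clock: 12.52
tcp_pos: [0.4577, 0.3741, 0.1249]
ee_rot: [0.0, 0.341, 0.94, 0.0]
contact_force: [0.0, -0.2, -2.9]
width: 0.0602
gripper_force: 39.0
```

Request:
arm_command:
  targets:
    - [0,0,0.005,0,0,0,-1]
    - [0,0,0.005,0,0,0,-1]
    - [0,0,0.005,0,0,0,-1]
    - [0,0,0.005,0,0,0,-1]
    - [0,0,0,0,0,0,-1]
    - [0,0,0,0,0,0,-1]

```text
clock: 13.28
tcp_pos: [0.4576, 0.3742, 0.1165]
ee_rot: [0.0, 0.341, 0.94, 0.001]
contact_force: [1.5, 1.6, -3.0]
width: 0.0606
gripper_force: 39.0
```

```bash
python3 -c "
from h import *
show((.458,.3748,.103))
a=manip.read_camera('scene')[150:290,390:510]
w=manip.read_camera('wrist')[100:300,235:410]
cv2.imwrite('pics/s6.png',np.hstack([cv2.resize(a,(400,466),interpolation=2),cv2.resize(w,(400,466),interpolation=2)]))"
```

```text
t 13.28 tcp [0.4576 0.3742 0.1165] x [-0.768  0.641  0.   ] y [0.641 0.768 0.001] z [ 0.001  0.001 -1.   ] F [ 1.5  1.6 -3. ] w 0.0606 g 39.0 j [-0.09  0.55 -0.84  1.81  0.48  1.   -0.24]
shift mm tool [ 0.1  0.7 13.5] scaled [0.0002 0.0017 0.0338]
```

View pics/s6.png

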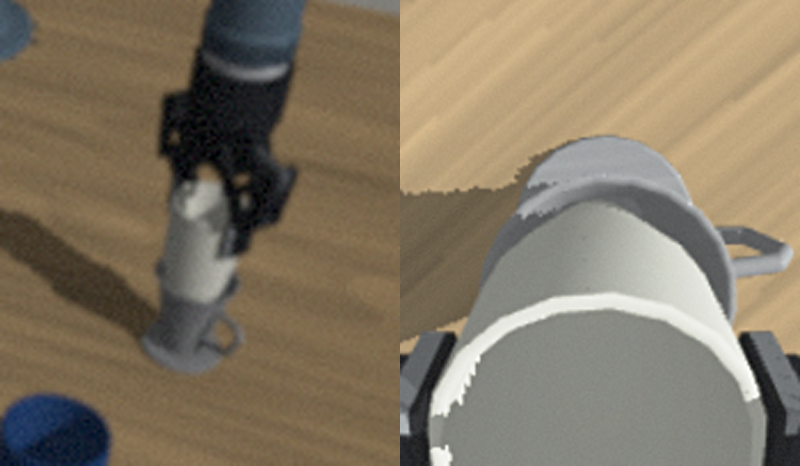

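The foot is inside the holder. A 2 N side force along tool +y (also the wider gap on the right of the wrist view) says the beaker sits about 2.5 mm too far to −y, so I shift it and continue down gently.

Request:
arm_command:
  targets:
    - [0,0.007,0,0,0,0,-1]
    - [0,0,0,0,0,0,-1]
    - [0,0,0,0,0,0,-1]

```text
clock: 13.75
tcp_pos: [0.4589, 0.3756, 0.1162]
ee_rot: [-0.0, 0.341, 0.94, -0.0]
contact_force: [0.2, 0.9, -2.6]
width: 0.0602
gripper_force: 39.1
```

Request:
arm_command:
  targets:
    - [0,0,0.004,0,0,0,-1]
    - [0,0,0.004,0,0,0,-1]
    - [0,0,0.004,0,0,0,-1]
    - [0,0,0.004,0,0,0,-1]
    - [0,0,0,0,0,0,-1]
    - [0,0,0,0,0,0,-1]

```text
clock: 14.5
tcp_pos: [0.4592, 0.376, 0.11]
ee_rot: [-0.0, 0.341, 0.94, 0.0]
contact_force: [0.1, 0.2, -1.7]
width: 0.0599
gripper_force: 39.1
```

Request:
arm_command:
  targets:
    - [0,0,0.004,0,0,0,-1]
    - [0,0,0.004,0,0,0,-1]
    - [0,0,0,0,0,0,-1]
    - [0,0,0,0,0,0,-1]

```text
clock: 15.0
tcp_pos: [0.4592, 0.3759, 0.1068]
ee_rot: [-0.0, 0.341, 0.94, -0.0]
contact_force: [0.6, 0.5, -2.4]
width: 0.0603
gripper_force: 39.1
```

Request:
arm_command:
  targets:
    - [0,0,0.002,0,0,0,-1]
    - [0,0,0.002,0,0,0,-1]
    - [0,0,0,0,0,0,-1]
    - [0,0,0,0,0,0,-1]

```text
clock: 15.5
tcp_pos: [0.4593, 0.3759, 0.1052]
ee_rot: [0.0, 0.341, 0.94, 0.0]
contact_force: [0.3, 0.3, -3.1]
width: 0.0604
gripper_force: 39.1
```

Request:
arm_command:
  targets:
    - [0,0,0.002,0,0,0,-1]
    - [0,0,0,0,0,0,-1]
    - [0,0,0,0,0,0,-1]

```text
clock: 15.88
tcp_pos: [0.4593, 0.376, 0.1045]
ee_rot: [0.0, 0.341, 0.94, 0.0]
contact_force: [0.2, -0.3, -2.7]
width: 0.0604
gripper_force: 39.1
```

Request:
arm_command:
  targets:
    - [0,0,0.0015,0,0,0,-1]
    - [0,0,0,0,0,0,-1]
    - [0,0,0,0,0,0,-1]

```text
clock: 16.25
tcp_pos: [0.4594, 0.376, 0.1039]
ee_rot: [0.0, 0.341, 0.94, 0.0]
contact_force: [1.1, 0.5, -1.6]
width: 0.0604
gripper_force: 39.1
```

Request:
arm_command:
  targets:
    - [0,0,0.0015,0,0,0,-1]
    - [0,0,0,0,0,0,-1]
    - [0,0,0,0,0,0,-1]

```text
clock: 16.62
tcp_pos: [0.4594, 0.3761, 0.1034]
ee_rot: [0.0, 0.341, 0.94, 0.0]
contact_force: [0.7, 0.2, -1.0]
width: 0.0603
gripper_force: 39.2
```

Request:
arm_command:
  targets:
    - [0,0,0.0008,0,0,0,-1]
    - [0,0,0,0,0,0,-1]
    - [0,0,0,0,0,0,-1]

```text
clock: 17.0
tcp_pos: [0.4594, 0.3761, 0.1032]
ee_rot: [0.0, 0.341, 0.94, 0.0]
contact_force: [0.8, 0.3, 1.0]
width: 0.0601
gripper_force: 39.2
```

The vertical force went from −2.5 to +1 N at the predicted seat height, so the holder now carries the beaker without being pressed. Release.

Request:
arm_command:
  targets:
    - [0,0,0,0,0,0,0.5]
    - [0,0,0,0,0,0,0.7]
    - [0,0,0,0,0,0,1]
    - [0,0,0,0,0,0,1]
    - [0,0,0,0,0,0,1]
    - [0,0,0,0,0,0,1]
    - [0,0,0,0,0,0,1]
    - [0,0,0,0,0,0,1]

```text
clock: 18.0
tcp_pos: [0.4592, 0.3759, 0.1029]
ee_rot: [0.0, 0.341, 0.94, 0.0]
contact_force: [0.2, 0.0, -0.3]
width: 0.0853
gripper_force: 0.0
```

Request:
arm_command:
  targets:
    - [0,0,-0.01,0,0,0,1]
    - [0,0,-0.02,0,0,0,1]
    - [0,0,-0.04,0,0,0,1]
    - [0,0,-0.06,0,0,0,1]
    - [0,0,-0.08,0,0,0,1]
    - [0,0,-0.08,0,0,0,1]
    - [0,0,-0.08,0,0,0,1]
    - [0,0,-0.06,0,0,0,1]
    - [0,0,-0.04,0,0,0,1]
    - [0,0,0,0,0,0,1]
    - [0,0,0,0,0,0,1]

```text
clock: 19.38
tcp_pos: [0.4588, 0.3753, 0.2899]
ee_rot: [-0.0, 0.341, 0.94, -0.001]
contact_force: [0.0, -0.5, 0.2]
width: 0.0856
gripper_force: 0.0
```

```bash
python3 -c "
from h import *
show()
a=manip.read_camera('scene')
w=manip.read_camera('wrist')
cv2.imwrite('pics/s7.png',np.hstack([cv2.resize(a[150:290,340:510],(400,330),interpolation=2),cv2.resize(w,(400,330),interpolation=3)]))"
```

```text
t 19.38 tcp [0.4588 0.3753 0.2899] x [-0.768  0.641  0.   ] y [ 0.641  0.768 -0.002] z [-0.001 -0.001 -1.   ] F [ 0.  -0.5  0.2] w 0.0856 g 0.0 j [-0.    0.37 -0.94  1.64  0.31  1.29 -0.12]
```

View pics/s7.png

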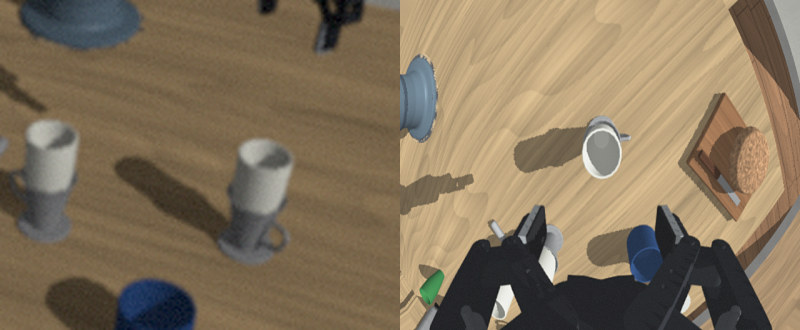

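The beaker stands upright in the holder, in scene crop at (262,195). It's seated to the same depth as the filled one at (48,175), and the gripper is clear.

```bash
python3 -c "
from station import manip
print(manip.finish_job())"
```

```text
the job is handed in; nothing more can be done
None
```

The white tapered beaker is upright and resting gently in the empty holder, the gripper touched nothing else, and the job was handed in at about 19.5 s; no verdict was returned.

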